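# Find the ripe avocado with a firmness tester

### The job

Find out which of the three avocados in the wooden tray is the softest: take the firmness tester out of its stand and, going from left to right as the readings will be noted, press its sprung pin straight down into the top of each fruit's thick end until half the pin has gone up into the barrel (to the ring mark on the pin), hold it still there for a second, and never push the pin in all the way. Then put the tester back upright in its stand and lay the softest avocado, without dropping it, in the middle of the empty glass plate, leaving the other two in the tray and the other things on the worktop where they are.

Things in the scene. Friction and masses are not known exactly. Their poses are not given: they have to be found in the camera images.
- fruit_tray: low tray of pale wood, fixed, 136 mm (x) by 346 mm (y), rim 18 mm high, floor 5 mm above the worktop; two ribs 12 mm high make three compartments along y, 112 mm apart, an avocado in each. Origin: middle of its underside; +y is its left end seen from the robot, the fruits' thin ends point roughly to its +x
- avocado_1_bulb (a point): dark green avocado lying on its side, 90 mm long, 58 mm wide and high at the thick end; three look alike, any may lie in any compartment. Point: middle of the thick end, 29 mm above the floor under it, 29 mm below its top; x to the thin end, y across, z up. Flanks firm to lift by; the top gives within 16 mm of its summit. At 6 N the softest sinks about 10 mm, the others at most half as far
- avocado_2_bulb (a point): dark green avocado lying on its side, 90 mm long, 58 mm wide and high at the thick end; three look alike, any may lie in any compartment. Point: middle of the thick end, 29 mm above the floor under it, 29 mm below its top; x to the thin end, y across, z up. Flanks firm to lift by; the top gives within 16 mm of its summit. At 6 N the softest sinks about 10 mm, the others at most half as far
- avocado_3_bulb (a point): dark green avocado lying on its side, 90 mm long, 58 mm wide and high at the thick end; three look alike, any may lie in any compartment. Point: middle of the thick end, 29 mm above the floor under it, 29 mm below its top; x to the thin end, y across, z up. Flanks firm to lift by; the top gives within 16 mm of its summit. At 6 N the softest sinks about 10 mm, the others at most half as far
- avocado_1_top (a point): highest point of that avocado's thick end, on the flesh that gives: 29 mm above its middle, lower when pressed in. The softest keeps a dent of about 3 mm where it was tested, the others 1 mm or less
- avocado_2_top (a point): highest point of that avocado's thick end, on the flesh that gives: 29 mm above its middle, lower when pressed in. The softest keeps a dent of about 3 mm where it was tested, the others 1 mm or less
- avocado_3_top (a point): highest point of that avocado's thick end, on the flesh that gives: 29 mm above its middle, lower when pressed in. The softest keeps a dent of about 3 mm where it was tested, the others 1 mm or less
- tester_grip (a point): firmness tester, 117 mm long with its pin, 155 g, upright in its stand. Point: middle of its square black grip (24 x 24 mm, 40 mm tall, sides along its x and y; z up the barrel). Top end 27 mm above the point; steel collar (35 mm wide, rests on the stand's rim) 48 mm below it; foot of the 24 mm nose 68 mm below it; tip of the free pin 90 mm below it
- tester_foot (a point): middle of the flat foot of the tester's nose, 20 mm below its collar's underside; the steel pin, 8 mm thick with a round tip, stands 22 mm out of it when free
- tester_pin (a joint): how far the pin has been pushed up into the tester, in m: 0 free, 0.010 half-way (the black ring on the pin is at the foot), 0.020 bottomed. Its spring takes 0.6 N per mm, so 6 N half-way and 12 N at the bottom
- stand_rim (a point): the tester's stand, fixed: a black tube, 40 mm wide outside, 31 mm inside, 55 mm high, on a dark steel foot of 80 mm. Point: middle of the tube's mouth, on which the tester's collar rests; the well is 45 mm deep, enough for nose and pin. It stands on one side of the tray, the plate on the other, either way round
- plate_well (a point): empty pressed-glass plate, loose, 188 mm wide, rim 19 mm high, with a flat middle of 115 mm, 7 mm above the worktop. This point is the centre of that flat
- salt_shaker: glass salt shaker with a grey cap, 44 mm wide, 90 mm high, a bystander; origin under its middle
- gilt_glass: stemmed glass with a gilt rim, 90 mm wide, 118 mm high, behind the tray, a bystander; origin under its middle
- small_spoon: teaspoon with a red handle, 132 mm long, a bystander
- cake_fork: cake fork with a red handle, 146 mm long, a bystander
Mind the look-alikes: they are no part of the job. What is shaped like the part that bears avocado_1_bulb but blue is not meant.

How it is judged:
By the outcome, as a careful person would: the job done as asked, in the order asked, and still so for the second after the job is handed in, with the robot touching nothing.
It also fails if it takes over 72 s, if anything falls off the work surface, if the arm or the gripper's body presses on something with over 40 N, if the wrist force passes 120 N, or if a joint passes its speed limit or range.

### The arm

A 6-joint arm with a two-finger parallel gripper is mounted at the origin on a cart in front of the work surface, level with it; the furniture and walls round the work are solid. World frame = base frame: x ahead of the robot, y to its left, z up, the work surface at z = 0. Lengths are in m, angles in degrees, forces in N, time in s.
With the tool pointing down it reaches from about 0.35 to 0.925 m from the base axis. Payload 6.4 kg.
Tool frame: the origin (TCP) lies midway between the tips of the shut fingers; the grasp point (between the pads) lies manip.pinch_z behind it (manip.pinch_z is the distance from the TCP to the grasp point, in m); z points along the fingers, y is the line along which they close (so a half turn about z gives the same grasp; the last joint's range is limited). The gripper opens to 94 mm and grips with 3 to 60 N. Pads are 16 mm wide; open, the fingers measure 119 mm over their backs; the gripper's body (75 mm by 177 mm) begins 78 mm behind the grasp point.
Start: joints at [59.124, 14.043, 89.255, -0, 76.702, -9.975], TCP at [0.232, 0.607, 0.205] pointing down, gripper open.
Joint ranges: [-179.41, 179.41], [-58.25, 129.5], [7.25, 145.43], [-54.29, 234.29], [11.92, 165.04], [-157.13, 157.13]. Speed limits (degrees/s): [147.25, 147.25, 180, 180, 180, 180].

### API

Orientations are given as a 3x3 rotation matrix whose columns are the frame's x, y, z axes.
In Python, from station import sensors, read_camera, order, manip gives the robot as it stands.
- The arm moves only by the tool servo_tool, never from a script. Its arguments are lists of equal length, an entry for each row: "dp": the shift along the world's x, y, z in mm, a list of three; "angular": the turn, a rotation vector about the world's x, y, z in rad, a list of three. In form: {"dp": [[tx, ty, tz], ...], "angular": [[rx, ry, rz], ...]}. A call has 1 to 5 rows; each row is the pose to reach, as a shift and turn from the pose commanded when the call began; what a row does not reach only later rows make up. A row lasts 1/10 s, in which the tool goes at most 50 mm and 8.59 degrees, less where a joint would pass 70% of its speed; a pose out of reach is approached as far as the arm can. A call with a gripper value outside its range is refused whole. "gripper" is the closure, from 0 (fully open) to 1 (shut), set as the call begins (left out, the last holds). The fingers move at their own pace and stop on an object; the grip force is fixed at half the most. Time passes only in rows, so rows that repeat a pose let the fingers close. It gives the time, the measured TCP pose, the force, the opening and the grip force at its end, in the units of the state.
- sensors.state(): the state, without advancing time (a new reading comes with each control period).
- read_camera(name): name is "scene" or "top" or "wrist"; returns a dict with "frame" (400x640x3 uint8, red, green, blue), "fx", "fy", "cx", "cy" (pixels), "k1" (the pictures are not rectified: a ray, as slopes to the right and down, at radius r is drawn at 1 + k1 r^2 times it, then the intrinsics apply), "rvec" (rotation vector, rad) and "tvec" (3), from world to camera coordinates, as OpenCV has them; the wrist camera has in their place "tool_from_camera" (4x4, takes a point from camera to tool coordinates, whose origin is the TCP and whose axes are the flange's). Camera axes: x right, y down, z forward; pixel columns grow to the right and rows downward; lengths in m; the calibration is good to about 2 mm. A picture is of the moment at which its call begins: read the wrist's pose just before it. There is no depth.
- order.finish_job(): hands the job in; it is judged then, once.
The state is a dict: "clock": time; "qpos": joint angles; "dq": joint speeds; "joint_torque": joint torques, N m; "eef_pos": TCP position; "tool_rot": TCP orientation; "ft_force": force on the tool from outside, world axes, zero at the start; "moment": the same for the moment, N m; "grip_width": finger opening in m; "grasp_force": force on a finger pad.
Only numpy, scipy, OpenCV 4.12 (cv2) and the standard library are available. Lean on these libraries where they do the work, as an engineer would, in place of code of your own. Each camera call takes 0.05 s, during which the arm holds its last target. There are 200 camera calls.

## Working session

There is one attempt and no reset: what is moved stays moved. The work goes in short steps, Python scripts to look and compute and a tool call to move; the robot and the scene stay as the last step left them, time stands still between calls to the robot, and variables do not carry over. Pictures are saved under pics/ and viewed, at most 10 in all, crops included, and the job is handed in when it is done.

Besides the shell and the picture viewer there is one more tool, called in YAML: its name, and indented under it one key for each argument. servo_tool: Moves the arm, as the interface text tells. Its arguments: {"type":"object","properties":{"dp":{"type":"array","items":{"type":"array","items":{"type":"number"}}},"angular":{"type":"array","items":{"type":"array","items":{"type":"number"}}},"gripper":{"type":"number"}},"required":["dp","angular"]}

```bash
mkdir -p pics; ls; cat > h.py <<'E'
import numpy as np, cv2
from station import sensors, read_camera, order, manip
def ray(c,u,v,s=None):
    K=np.array([[c['fx'],0,c['cx']],[0,c['fy'],c['cy']],[0,0,1.]])
    p=cv2.undistortPoints(np.array([[[u,v]]],float),K,np.array([c['k1'],0,0,0.]))[0,0]
    d=np.array([p[0],p[1],1.])
    if 'rvec' in c:
        R=cv2.Rodrigues(np.array(c['rvec'],float))[0]; t=np.array(c['tvec'],float).ravel()
        return -R.T@t, R.T@d
    T=np.array(c['tool_from_camera']); R=np.array(s['tool_rot']); 
    return R@T[:3,3]+np.array(s['eef_pos']), R@T[:3,:3]@d
def hit(c,u,v,z,s=None):
    o,d=ray(c,u,v,s); return o+d*(z-o[2])/d[2]
def proj(c,P,s=None):
    P=np.array(P,float)
    if 'rvec' in c:
        R=cv2.Rodrigues(np.array(c['rvec'],float))[0]; q=R@P+np.array(c['tvec'],float).ravel()
    else:
        T=np.array(c['tool_from_camera']); R=np.array(s['tool_rot'])
        q=T[:3,:3].T@(R.T@(P-np.array(s['eef_pos']))-T[:3,3])
    x,y=q[:2]/q[2]; k=1+c['k1']*(x*x+y*y)
    return c['fx']*x*k+c['cx'],c['fy']*y*k+c['cy']
def snap(n,f):
    s=sensors.state(); c=read_camera(n); cv2.imwrite('pics/'+f,c['frame'][:,:,::-1]); np.save('pics/'+f+'.npy',[s,{k:c[k] for k in c}],allow_pickle=True); return s,c
def load(f): return np.load('pics/'+f+'.npy',allow_pickle=True)
E
python3 - <<'E'
from h import *
print(manip.pinch_z, {k:v for k,v in sensors.state().items()})
snap('top','t0.png'); snap('scene','s0.png')
E
```

```text
pics
0.0188 {'clock': 0.0, 'qpos': array([ 5.91213988e+01,  1.40841711e+01,  8.93239622e+01, -1.11376433e-03,
        7.67012620e+01, -9.97679236e+00]), 'dq': array([-0.06576071, -0.00978101, -0.08062282,  0.02215515,  0.0381649 ,
        0.11413199]), 'joint_torque': array([ 1.95392313e-04, -4.15831017e+01, -3.14604771e+01,  6.85951137e-02,
        3.31752689e-02, -1.61021708e-04]), 'eef_pos': array([0.2316043 , 0.60669923, 0.20435369]), 'tool_rot': array([[-9.34194663e-01,  3.56762390e-01, -9.63659565e-04],
       [ 3.56763555e-01,  9.34193261e-01, -1.64838388e-03],
       [ 3.12162899e-04, -1.88371003e-03, -9.99998177e-01]]), 'ft_force': array([ 0.39331883, -0.53583563,  0.57011519]), 'moment': array([ 0.0152459 , -0.00043816,  0.01818222]), 'grasp_force': 0.0, 'grip_width': 0.09390033156591923}
```

View pics/t0.png

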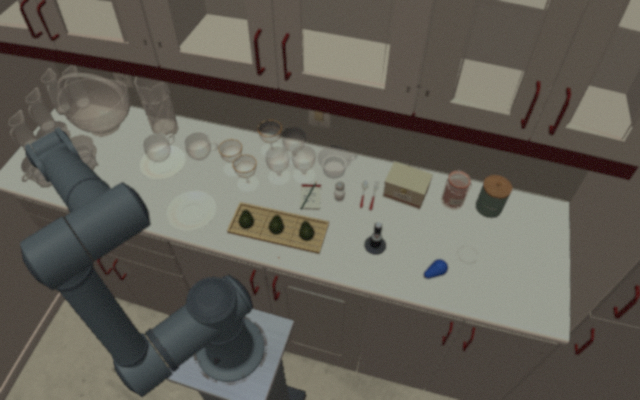

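View pics/s0.png

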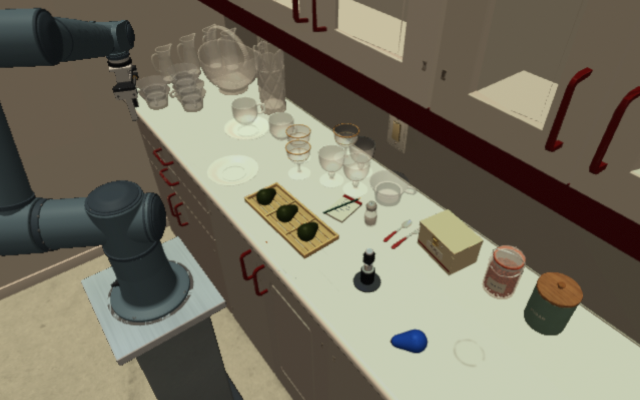

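The top view shows the tray with fruits at about (246,217), (276,224) and (306,230). The stand foot is at (376,244) with the tester top at (378,227), and the empty plate is at (191,210). The blue look-alike is at (436,269), and the shaker is at (340,190).

```bash
python3 - <<'E'
from h import *
np.set_printoptions(precision=4,suppress=True)
s,c=load('t0.png'); s2,c2=load('s0.png')
for n,u,v,z in [('foot',376,244,.005),('testertop',378,227,.15),('a1',246,217,.034),('a2',276,224,.034),('a3',306,230,.034),('plate',191,210,.015),('tl',238,206,.018),('tr',328,222,.018),('br',322,250,.018),('bl',229,236,.018),('shaker',340,185,.09)]:
    print(n,hit(c,u,v,z))
for n,u,v,z in [('foot',367,281,.005),('testertop',369,253,.15),('a1',266,196,.034),('a2',287,213,.034),('a3',308,231,.034),('plate',233,170,.015)]:
    print(n,hit(c2,u,v,z))
print(c['k1'],c['fx'])
E
```

```text
foot [ 0.5066 -0.3479  0.005 ]
testertop [ 0.4776 -0.3473  0.15  ]
a1 [0.4645 0.127  0.034 ]
a2 [0.4671 0.0122 0.034 ]
a3 [ 0.4735 -0.0985  0.034 ]
plate [0.4463 0.3444 0.015 ]
tl [0.5133 0.1809 0.018 ]
tr [ 0.5405 -0.1605  0.018 ]
br [ 0.4196 -0.1738  0.018 ]
bl [0.379  0.1601 0.018 ]
shaker [ 0.663  -0.1696  0.09  ]
foot [ 0.5026 -0.3473  0.005 ]
testertop [ 0.4834 -0.3653  0.15  ]
a1 [0.4546 0.1194 0.034 ]
a2 [0.4639 0.0051 0.034 ]
a3 [ 0.4699 -0.1038  0.034 ]
plate [0.4463 0.3409 0.015 ]
-0.1371616513536852 492.9119290218343
```

servo_tool:
  dp:
    - [11,-40,13]
    - [22,-80,26]
    - [34,-120,39]
    - [45,-160,52]
    - [56,-200,65]
  angular:
    - [0,0,0.025]
    - [0,0,0.05]
    - [0,0,0.075]
    - [0,0,0.1]
    - [0,0,0.122]

```text
clock: 0.6
eef_pos: [0.2878, 0.4055, 0.2704]
tool_rot: [[-0.971, 0.239, -0.0], [0.239, 0.971, -0.001], [0.0, -0.001, -1.0]]
ft_force: [-0.4, -0.7, 0.6]
grip_width: 0.0939
grasp_force: 0.0
```

servo_tool:
  dp:
    - [11,-40,13]
    - [22,-80,26]
    - [34,-120,39]
    - [45,-160,52]
    - [56,-200,65]
  angular:
    - [0,0,0.025]
    - [0,0,0.05]
    - [0,0,0.075]
    - [0,0,0.1]
    - [0,0,0.122]

```text
clock: 1.1
eef_pos: [0.3437, 0.2057, 0.3356]
tool_rot: [[-0.993, 0.119, 0.0], [0.119, 0.993, -0.0], [-0.0, -0.0, -1.0]]
ft_force: [0.7, -0.1, 0.3]
grip_width: 0.0943
grasp_force: 0.0
```

servo_tool:
  dp:
    - [11,-40,13]
    - [22,-80,26]
    - [34,-120,39]
    - [45,-160,52]
    - [56,-200,65]
  angular:
    - [0,0,0.025]
    - [0,0,0.05]
    - [0,0,0.075]
    - [0,0,0.1]
    - [0,0,0.122]

```text
clock: 1.6
eef_pos: [0.3998, 0.0056, 0.4007]
tool_rot: [[-1.0, -0.002, 0.0], [-0.002, 1.0, 0.0], [-0.0, 0.0, -1.0]]
ft_force: [0.4, 0.7, 0.2]
grip_width: 0.0941
grasp_force: 0.0
```

```bash
python3 - <<'E'
from h import *
np.set_printoptions(precision=4,suppress=True)
s,c=snap('wrist','w1.png'); print(s['clock'],s['eef_pos'],s['tool_rot'],s['qpos'],c['tool_from_camera'],c['fx'])
E
```

```text
1.6 [0.3998 0.0056 0.4007] [[-1.     -0.0019  0.0001]
 [-0.0019  1.      0.0001]
 [-0.0001  0.0001 -1.    ]] [ -15.5649  -26.6238  106.7853    0.0081   99.8352 -105.6724] [[-0.001  -0.9632 -0.2686  0.0785]
 [ 1.     -0.0009 -0.0004  0.0004]
 [ 0.0001 -0.2686  0.9632 -0.1785]
 [ 0.      0.      0.      1.    ]] 324.90451193976605
```

View pics/w1.png

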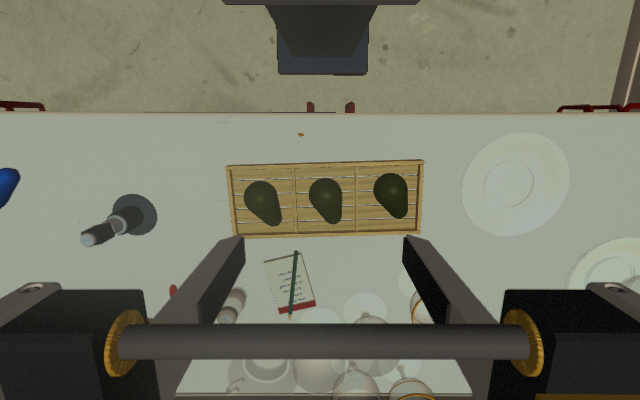

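The wrist view shows the fruits at (263,203), (326,200) and (391,195), thick ends towards the robot. The stand foot is at (135,214) with the tester leaning out by perspective, and the plate is at (510,185). Next I compute the bulbs, then look closely at the tester.

servo_tool:
  dp:
    - [10,-44,-12]
    - [20,-88,-24]
    - [30,-132,-36]
    - [40,-176,-48]
    - [50,-180,-50]
  angular:
    - [0,0,0]
    - [0,0,0]
    - [0,0,0]
    - [0,0,0]
    - [0,0,0]

```text
clock: 2.15
eef_pos: [0.4491, -0.1757, 0.3476]
tool_rot: [[-1.0, 0.005, -0.004], [0.005, 1.0, 0.002], [0.004, 0.002, -1.0]]
ft_force: [-0.4, 1.1, -0.3]
grip_width: 0.0939
grasp_force: 0.0
```

servo_tool:
  dp:
    - [10,-44,-12]
    - [20,-88,-24]
    - [30,-132,-36]
    - [45,-174,-50]
    - [45,-174,-50]
  angular:
    - [0,0,0]
    - [0,0,0]
    - [0,0,0]
    - [0,0,0]
    - [0,0,0]

```text
clock: 2.65
eef_pos: [0.4948, -0.3487, 0.2956]
tool_rot: [[-1.0, 0.002, -0.005], [0.002, 1.0, 0.005], [0.005, 0.005, -1.0]]
ft_force: [-0.4, 0.7, -1.0]
grip_width: 0.0941
grasp_force: 0.0
```

```bash
python3 - <<'E'
from h import *
np.set_printoptions(precision=4,suppress=True)
s,c=load('w1.png'); f=c['frame']
hsv=cv2.cvtColor(f,cv2.COLOR_RGB2HSV); print(hsv[203,263],hsv[200,326],hsv[175,280],f[214,145],f[220,120])
m=((hsv[...,2]<75)).astype(np.uint8); m[:130]=0;m[232:]=0
n,l,st,ce=cv2.connectedComponentsWithStats(m)
for i in range(1,n):
    if st[i,4]<300: continue
    d=cv2.distanceTransform((l==i).astype(np.uint8),cv2.DIST_L2,5); r=d.max()
    ys,xs=np.where(d>r-0.4); u,v=xs.mean(),ys.mean()
    P=hit(c,u,v,.034,s); Q=hit(c,*ce[i],.03,s)
    print(st[i],u,v,r,P,'axis deg',np.degrees(np.arctan2(Q[1]-P[1],Q[0]-P[0])),Q-P)
s,c=snap('wrist','w2.png'); print(s['clock'],s['eef_pos'],s['qpos'])
E
```

```text
[35 89 57] [ 38 109  56] [ 23 116 136] [62 67 66] [103 108  99]
[ 373  173   35   46 1177] 390.6 190.4 16.393799 [0.4498 0.1217 0.034 ] axis deg 26.563735732353575 [ 0.0074  0.0037 -0.004 ]
[ 309  178   33   46 1139] 330.0 207.0 11.996899 [0.4796 0.0176 0.034 ] axis deg -156.83146534733308 [-0.0133 -0.0057 -0.004 ]
[ 244  181   38   45 1176] 267.6666666666667 208.5 11.7876 [ 0.4824 -0.0914  0.034 ] axis deg -142.99764769404896 [-0.0105 -0.008  -0.004 ]
[ 110  194   47   38 1205] 139.5 214.5 15.378298 [ 0.4936 -0.3162  0.034 ] axis deg -103.46097660727769 [-0.0021 -0.0087 -0.004 ]
2.65 [ 0.4948 -0.3487  0.2956] [ -45.8827    4.9249   90.1408   -0.0147   85.3469 -135.7847]
```

View pics/w2.png

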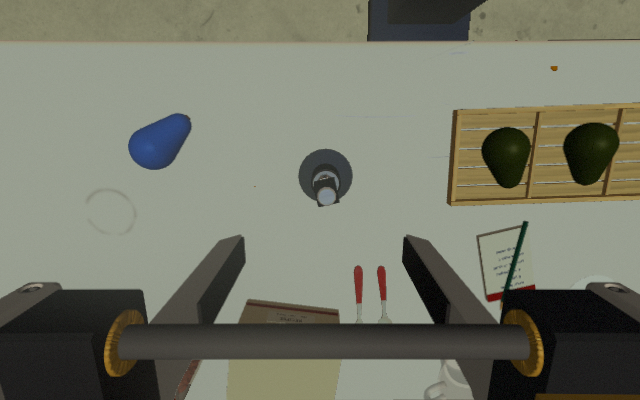

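The foot disc is centred near (326,174) and the tester's top at (327,196). I'll zoom in for its yaw and redo the fruits with holes filled.

```bash
python3 - <<'E'
from h import *
np.set_printoptions(precision=4,suppress=True)
s,c=load('w2.png'); f=c['frame']
print('foot',hit(c,326,174,.005,s),'top',hit(c,327,196.5,.13,s))
cr=cv2.resize(f[140:220,280:380],None,fx=7,fy=7,interpolation=cv2.INTER_CUBIC)
cv2.imwrite('pics/w2c.png',cv2.convertScaleAbs(cr[:,:,::-1],alpha=1.6,beta=20))
def fruits(s,c,lo,hi):
    hsv=cv2.cvtColor(c['frame'],cv2.COLOR_RGB2HSV)
    m=((hsv[...,2]<80)&(hsv[...,1]>50)).astype(np.uint8); m[:lo]=0;m[hi:]=0
    cs,_=cv2.findContours(m,cv2.RETR_EXTERNAL,cv2.CHAIN_APPROX_NONE)
    for k in cs:
        if cv2.contourArea(k)<500: continue
        g=np.zeros_like(m); cv2.drawContours(g,[k],-1,1,-1)
        d=cv2.distanceTransform(g,cv2.DIST_L2,5); r=d.max()
        ys,xs=np.where(d>r-0.5); u,v=xs.mean(),ys.mean(); M=cv2.moments(k)
        P=hit(c,u,v,.034,s); Q=hit(c,M['m10']/M['m00'],M['m01']/M['m00'],.032,s)
        print(cv2.boundingRect(k),round(u,1),round(v,1),r,P,'axis',np.degrees(np.arctan2(Q[1]-P[1],Q[0]-P[0])))
s1,c1=load('w1.png'); fruits(s1,c1,130,232)
fruits(s,c,100,200)
E
```

```text
foot [ 0.5008 -0.3431  0.005 ] top [ 0.5034 -0.3436  0.13  ]
(244, 181, 38, 45) 260.5 197.5 16.378298 [ 0.4626 -0.103   0.034 ] axis 24.24555506434053
(309, 178, 33, 46) 325.3 195.0 16.378298 [0.458  0.0094 0.034 ] axis 16.56776385562899
(373, 173, 35, 46) 390.5 190.0 16.778297 [0.449  0.1215 0.034 ] axis 23.822294248612895
(481, 112, 58, 86) 505.7 150.7 23.175196 [ 0.4649 -0.1019  0.034 ] axis 37.940434983668105
(563, 109, 60, 87) 589.0 149.5 24.772097 [0.464  0.0089 0.034 ] axis 61.5007501442506
```

View pics/w2c.png

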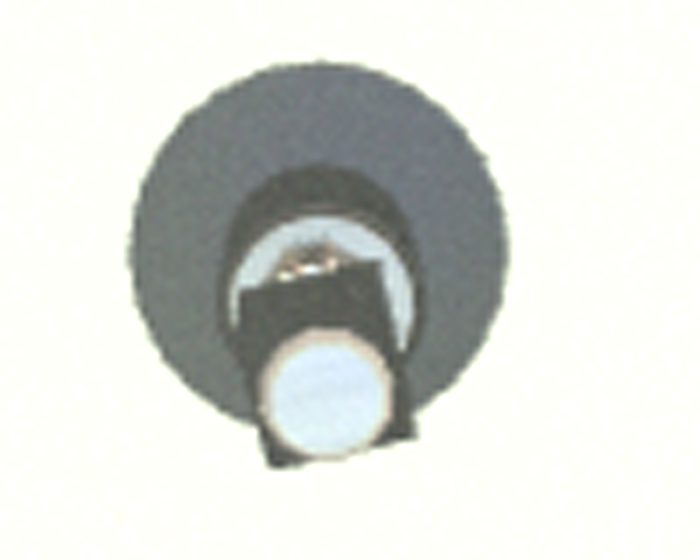

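servo_tool:
  dp:
    - [4,3,0]
    - [7,5,0]
    - [7,5,-40]
    - [7,5,-80]
    - [7,5,-100]
  angular:
    - [0,0,0.1]
    - [0,0,0.195]
    - [0,0,0.195]
    - [0,0,0.195]
    - [0,0,0.195]

```text
clock: 3.2
eef_pos: [0.5014, -0.3386, 0.1981]
tool_rot: [[-0.98, -0.197, -0.002], [-0.197, 0.98, 0.003], [0.002, 0.003, -1.0]]
ft_force: [-0.4, -0.9, -0.9]
grip_width: 0.094
grasp_force: 0.0
```

servo_tool:
  dp:
    - [0,0,0]
    - [0,0,0]
  angular:
    - [0,0,0]
    - [0,0,0]

```text
clock: 3.4
eef_pos: [0.5027, -0.3409, 0.2022]
tool_rot: [[-0.981, -0.196, 0.001], [-0.196, 0.981, -0.001], [-0.001, -0.002, -1.0]]
ft_force: [0.5, 0.1, 0.7]
grip_width: 0.0946
grasp_force: 0.0
```

```bash
python3 - <<'E'
from h import *
np.set_printoptions(precision=4,suppress=True)
s,c=snap('wrist','w3.png'); print(s['clock'],s['eef_pos'],s['tool_rot'],s['qpos'],'\n',proj(c,[.502,-.343,.13],s),proj(c,[.502,-.343,.103],s))
f=c['frame']; cv2.imwrite('pics/w3c.png',cv2.convertScaleAbs(cv2.resize(f[100:320,210:430],None,fx=2.7,fy=2.7)[:,:,::-1],alpha=1.6,beta=20))
E
```

```text
3.4 [ 0.5027 -0.3409  0.2022] [[-0.9806 -0.1962  0.0015]
 [-0.1962  0.9806 -0.0012]
 [-0.0012 -0.0015 -1.    ]] [ -44.8323    8.515    95.9769    0.0096   75.3982 -146.1513] 
 (np.float64(320.66240078683614), np.float64(212.29437783579056)) (np.float64(320.95702910220837), np.float64(203.29891812350627))
```

View pics/w3c.png

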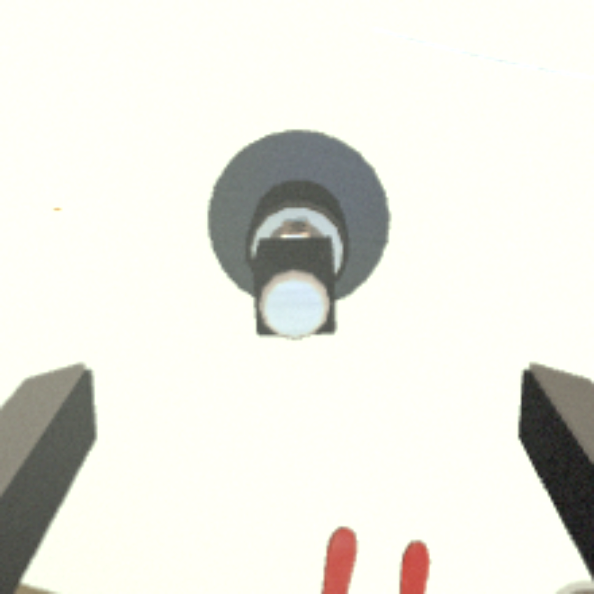

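The grip now looks square to the fingers, its top at about (319,212), roughly 1.5–3 mm to the right of the tool line's expectation.

servo_tool:
  dp:
    - [0,-3,-30]
    - [0,-3,-65]
    - [0,-3,-95]
    - [0,-3,-115]
    - [0,-3,-116]
  angular:
    - [0,0,0]
    - [0,0,0]
    - [0,0,0]
    - [0,0,0]
    - [0,0,0]

```text
clock: 3.95
eef_pos: [0.5015, -0.3439, 0.0836]
tool_rot: [[-0.981, -0.195, -0.002], [-0.195, 0.981, 0.002], [0.001, 0.002, -1.0]]
ft_force: [0.6, -0.1, 0.7]
grip_width: 0.0942
grasp_force: 0.0
```

servo_tool:
  dp:
    - [0,0,0]
    - [0,0,0]
  angular:
    - [0,0,0]
    - [0,0,0]

```text
clock: 4.15
eef_pos: [0.5033, -0.346, 0.0873]
tool_rot: [[-0.981, -0.195, 0.003], [-0.195, 0.981, -0.003], [-0.003, -0.004, -1.0]]
ft_force: [0.5, -0.5, -0.0]
grip_width: 0.0939
grasp_force: 0.0
```

servo_tool:
  dp:
    - [0,0,0]
    - [0,0,0]
    - [0,0,0]
    - [0,0,0]
    - [0,0,0]
  angular:
    - [0,0,0]
    - [0,0,0]
    - [0,0,0]
    - [0,0,0]
    - [0,0,0]
  gripper: 1

```text
clock: 4.65
eef_pos: [0.5019, -0.3448, 0.0845]
tool_rot: [[-0.981, -0.195, 0.0], [-0.195, 0.981, -0.0], [-0.0, -0.0, -1.0]]
ft_force: [0.1, -0.4, -0.9]
grip_width: 0.0572
grasp_force: 0.0
```

servo_tool:
  dp:
    - [0,0,0]
    - [0,0,0]
    - [0,0,0]
    - [0,0,0]
    - [0,0,0]
  angular:
    - [0,0,0]
    - [0,0,0]
    - [0,0,0]
    - [0,0,0]
    - [0,0,0]

```text
clock: 5.15
eef_pos: [0.5019, -0.3448, 0.0844]
tool_rot: [[-0.981, -0.195, 0.0], [-0.195, 0.981, -0.0], [0.0, -0.0, -1.0]]
ft_force: [0.2, -1.0, -1.2]
grip_width: 0.0239
grasp_force: 30.0
```

servo_tool:
  dp:
    - [0,0,20]
    - [0,0,50]
    - [0,0,90]
    - [0,0,130]
    - [0,0,150]
  angular:
    - [0,0,0]
    - [0,0,0]
    - [0,0,0]
    - [0,0,0]
    - [0,0,0]

```text
clock: 5.65
eef_pos: [0.5029, -0.3456, 0.2385]
tool_rot: [[-0.981, -0.195, 0.004], [-0.195, 0.981, -0.004], [-0.003, -0.004, -1.0]]
ft_force: [-0.3, -0.8, -0.9]
grip_width: 0.0236
grasp_force: 30.0
```

servo_tool:
  dp:
    - [-3,30,0]
    - [-8,70,0]
    - [-12,110,0]
    - [-17,150,0]
    - [-22,190,0]
  angular:
    - [0,0,0]
    - [0,0,0]
    - [0,0,0]
    - [0,0,0]
    - [0,0,0]

```text
clock: 6.15
eef_pos: [0.4792, -0.1531, 0.234]
tool_rot: [[-0.981, -0.194, -0.001], [-0.194, 0.981, 0.001], [0.0, 0.001, -1.0]]
ft_force: [1.0, 0.5, -1.4]
grip_width: 0.0241
grasp_force: 30.0
```

servo_tool:
  dp:
    - [-5,40,0]
    - [-9,80,0]
    - [-14,120,0]
    - [-18,160,0]
    - [-22,200,0]
  angular:
    - [0,0,0]
    - [0,0,0]
    - [0,0,0]
    - [0,0,0]
    - [0,0,0]

```text
clock: 6.65
eef_pos: [0.4571, 0.0468, 0.2342]
tool_rot: [[-0.981, -0.195, -0.0], [-0.195, 0.981, 0.0], [0.0, 0.0, -1.0]]
ft_force: [0.3, 0.2, -0.9]
grip_width: 0.0234
grasp_force: 30.0
```

servo_tool:
  dp:
    - [-3,30,0]
    - [-6,58,0]
    - [-8,74,0]
    - [-9,76,0]
    - [-9,76,0]
  angular:
    - [0,0,0]
    - [0,0,0]
    - [0,0,0]
    - [0,0,0]
    - [0,0,0]

```text
clock: 7.15
eef_pos: [0.4486, 0.1212, 0.2342]
tool_rot: [[-0.981, -0.196, -0.001], [-0.196, 0.981, -0.0], [0.001, -0.0, -1.0]]
ft_force: [0.5, -0.3, -1.8]
grip_width: 0.0238
grasp_force: 30.0
```

servo_tool:
  dp:
    - [0,0,0]
    - [0,0,0]
  angular:
    - [0,0,0]
    - [0,0,0]

```text
clock: 7.35
eef_pos: [0.449, 0.1204, 0.2344]
tool_rot: [[-0.981, -0.194, -0.0], [-0.194, 0.981, -0.0], [0.0, -0.0, -1.0]]
ft_force: [-0.4, 0.4, -1.0]
grip_width: 0.0237
grasp_force: 30.0
```

```bash
python3 - <<'E'
from h import *
np.set_printoptions(precision=4,suppress=True)
F=[]
for i in range(4):
    s,c=snap('wrist','w4.png'); F.append(s['ft_force']); print(s['eef_pos'])
print(s['clock'],s['tool_rot'],np.mean(F,0),F,s['grip_width'])
E
```

```text
[0.449  0.1204 0.2344]
[0.4491 0.1205 0.2344]
[0.449  0.1205 0.2344]
[0.449  0.1207 0.2344]
7.5 [[-0.981  -0.1939 -0.    ]
 [-0.1939  0.981  -0.0001]
 [ 0.     -0.0001 -1.    ]] [-0.5363  0.0838 -1.2065] [array([-0.3939,  0.403 , -0.9833]), array([-1.4046, -0.7682, -0.9634]), array([ 0.0636,  0.6433, -1.1674]), array([-0.4102,  0.057 , -1.7121])] 0.02397823201913428
```

View pics/w4.png

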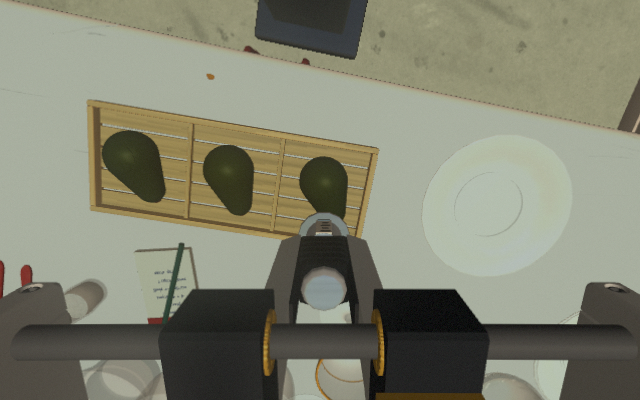

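The fruits' thick ends are at about (323,182), (229,170) and (130,155); the tester hangs straight between the fingers.

```bash
python3 - <<'E'
from h import *
np.set_printoptions(precision=4,suppress=True)
s,c=load('w4.png')
hsv=cv2.cvtColor(c['frame'],cv2.COLOR_RGB2HSV)
m=((hsv[...,2]<80)&(hsv[...,1]>50)).astype(np.uint8); m[:100]=0;m[213:]=0
cs,_=cv2.findContours(m,cv2.RETR_EXTERNAL,cv2.CHAIN_APPROX_NONE)
for k in cs:
    if cv2.contourArea(k)<700: continue
    g=np.zeros_like(m); cv2.drawContours(g,[k],-1,1,-1); d=cv2.distanceTransform(g,cv2.DIST_L2,5); r=d.max()
    ys,xs=np.where(d>r-0.5); print(cv2.boundingRect(k),xs.mean(),ys.mean(),r,hit(c,xs.mean(),ys.mean(),.034,s))
for u,v in [(323,182),(229,170),(130,155)]: print(hit(c,u,v,.034,s))
# plate flat centre
print('plate',hit(c,488.5,203.5,.007,s), 'rim',hit(c,497,205,.019,s))
E
```

```text
(299, 157, 49, 56) 323.375 181.125 23.368996 [0.4486 0.1209 0.034 ]
(203, 145, 51, 68) 228.2 169.8 24.165895 [0.4569 0.0085 0.034 ]
(102, 130, 64, 72) 132.42857142857142 157.28571428571428 25.565895 [ 0.4638 -0.1019  0.034 ]
[0.4497 0.1207 0.034 ]
[0.4569 0.0095 0.034 ]
[ 0.4616 -0.1047  0.034 ]
plate [0.4418 0.3372 0.007 ] rim [0.4396 0.3414 0.019 ]
```

servo_tool:
  dp:
    - [0,0,-30]
    - [0,0,-60]
    - [0,0,-80]
    - [0,0,-90]
    - [0,0,-94]
  angular:
    - [0,0,0]
    - [0,0,0]
    - [0,0,0]
    - [0,0,0]
    - [0,0,0]

```text
clock: 8.05
eef_pos: [0.4485, 0.1211, 0.1397]
tool_rot: [[-0.981, -0.195, -0.001], [-0.195, 0.981, -0.0], [0.001, 0.0, -1.0]]
ft_force: [0.6, 0.4, -1.1]
grip_width: 0.024
grasp_force: 30.0
```

servo_tool:
  dp:
    - [0,0,-3]
    - [0,0,-6]
    - [0,0,-9]
    - [0,0,-12]
    - [0,0,-14]
  angular:
    - [0,0,0]
    - [0,0,0]
    - [0,0,0]
    - [0,0,0]
    - [0,0,0]

```text
clock: 8.55
eef_pos: [0.4497, 0.1212, 0.127]
tool_rot: [[-0.981, -0.195, 0.002], [-0.195, 0.981, 0.0], [-0.002, -0.0, -1.0]]
ft_force: [1.0, 0.4, 0.9]
grip_width: 0.0238
grasp_force: 30.0
```

```bash
cat > fz.py <<'E'
from h import *
import sys
F=[]
for i in range(int(sys.argv[1])):
    read_camera('wrist'); s=sensors.state(); F.append(s['ft_force'])
F=np.array(F); print(s['clock'],s['eef_pos'].round(4),'F',F.mean(0).round(2),F[:,2].round(2),s['tool_rot'][:,2].round(3),s['grip_width'])
E
python3 fz.py 6
```

```text
8.85 [0.4494 0.1213 0.1269] F [1.54 0.42 1.38] [0.99 1.8  1.47 1.5  1.38 1.15] [ 0.001  0.    -1.   ] 0.023895753267408133
```

servo_tool:
  dp:
    - [0,0,-2]
    - [0,0,-4]
    - [0,0,-6]
    - [0,0,-6]
    - [0,0,-6]
  angular:
    - [0,0,0]
    - [0,0,0]
    - [0,0,0]
    - [0,0,0]
    - [0,0,0]

```text
clock: 9.35
eef_pos: [0.4492, 0.1213, 0.1207]
tool_rot: [[-0.981, -0.195, 0.001], [-0.195, 0.981, 0.0], [-0.001, -0.0, -1.0]]
ft_force: [1.5, -0.0, 1.8]
grip_width: 0.0238
grasp_force: 30.0
```

```bash
python3 fz.py 6
```

```text
9.65 [0.4491 0.1212 0.1206] F [2.18 0.19 2.82] [2.45 2.77 3.72 2.53 2.84 2.61] [ 0.001 -0.    -1.   ] 0.024107364048597372
```

servo_tool:
  dp:
    - [0,0,-2]
    - [0,0,-4]
    - [0,0,-5]
    - [0,0,-5]
  angular:
    - [0,0,0]
    - [0,0,0]
    - [0,0,0]
    - [0,0,0]

```text
clock: 10.05
eef_pos: [0.4491, 0.1212, 0.1155]
tool_rot: [[-0.981, -0.195, 0.0], [-0.195, 0.981, 0.0], [-0.0, -0.0, -1.0]]
ft_force: [2.2, 0.3, 4.0]
grip_width: 0.0241
grasp_force: 30.0
```

```bash
python3 fz.py 8; python3 - <<'E'
from h import *
s=sensors.state(); print(s['moment'])
E
```

```text
10.45 [0.449  0.1212 0.1156] F [ 2.64 -0.09  4.09] [3.38 3.91 4.08 4.18 4.59 4.31 4.09 4.18] [ 0. -0. -1.] 0.023853942459797807
[ 0.09477285 -0.69362113  0.00503622]
```

servo_tool:
  dp:
    - [0,0,-1]
    - [0,0,-1.7]
    - [0,0,-1.7]
    - [0,0,-1.7]
    - [0,0,-1.7]
  angular:
    - [0,0,0]
    - [0,0,0]
    - [0,0,0]
    - [0,0,0]
    - [0,0,0]

```text
clock: 10.95
eef_pos: [0.449, 0.1212, 0.1138]
tool_rot: [[-0.981, -0.195, 0.0], [-0.195, 0.981, 0.0], [-0.0, -0.0, -1.0]]
ft_force: [3.6, 1.0, 4.9]
grip_width: 0.0238
grasp_force: 30.0
```

```bash
python3 fz.py 20
```

```text
11.95 [0.4489 0.1212 0.1137] F [2.72 0.02 4.42] [4.11 5.17 5.2  3.81 4.13 3.73 3.91 4.1  4.57 3.41 4.15 4.37 4.94 5.61
 4.02 5.01 3.83 4.61 4.79 4.91] [-0. -0. -1.] 0.02372868554586339
```

servo_tool:
  dp:
    - [0,0,10]
    - [0,0,30]
    - [0,0,50]
    - [0,0,60]
    - [0,0,60]
  angular:
    - [0,0,0]
    - [0,0,0]
    - [0,0,0]
    - [0,0,0]
    - [0,0,0]

```text
clock: 12.45
eef_pos: [0.4485, 0.1213, 0.1741]
tool_rot: [[-0.981, -0.195, -0.001], [-0.195, 0.981, -0.0], [0.001, 0.0, -1.0]]
ft_force: [-0.9, 0.7, -1.9]
grip_width: 0.0238
grasp_force: 30.0
```

servo_tool:
  dp:
    - [1,-30,0]
    - [3,-65,0]
    - [4,-95,0]
    - [5,-110,0]
    - [5,-112,0]
  angular:
    - [0,0,0]
    - [0,0,0]
    - [0,0,0]
    - [0,0,0]
    - [0,0,0]

```text
clock: 12.95
eef_pos: [0.4526, 0.0082, 0.1721]
tool_rot: [[-0.981, -0.192, -0.004], [-0.192, 0.981, 0.001], [0.004, 0.001, -1.0]]
ft_force: [-0.9, 0.3, -0.7]
grip_width: 0.0239
grasp_force: 30.0
```

servo_tool:
  dp:
    - [0,0,-10]
    - [0,0,-22]
    - [0,0,-30]
    - [0,0,-33]
    - [0,0,-33]
  angular:
    - [0,0,0]
    - [0,0,0]
    - [0,0,0]
    - [0,0,0]
    - [0,0,0]

```text
clock: 13.45
eef_pos: [0.4533, 0.0098, 0.1398]
tool_rot: [[-0.981, -0.196, -0.002], [-0.196, 0.981, 0.0], [0.002, 0.001, -1.0]]
ft_force: [0.5, -0.2, -2.3]
grip_width: 0.024
grasp_force: 30.0
```

```bash
python3 fz.py 8; python3 - <<'E'
from h import *
snap('top','t5.png'); s,c=snap('wrist','w5.png')
a=c['frame']; cv2.imwrite('pics/w5.png',a[80:300,:,::-1]); print(s['moment'])
E
```

```text
13.85 [0.4541 0.0092 0.1411] F [-0.02 -0.25 -1.74] [-2.32 -1.78 -0.4  -1.84 -1.31 -2.08 -2.47 -1.71] [ 0.001 -0.    -1.   ] 0.023600301778368776
[ 0.07177871 -0.02429952  0.03421563]
```

View pics/w5.png

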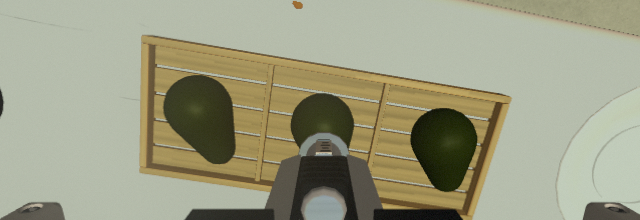

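The fruits sit undisturbed; the middle bulb is at about (322,203) in full-frame pixels, under the tester.

servo_tool:
  dp:
    - [0,0,-4]
    - [0,0,-8]
    - [0,0,-12]
    - [0,0,-15]
    - [0,0,-15]
  angular:
    - [0,0,0]
    - [0,0,0]
    - [0,0,0]
    - [0,0,0]
    - [0,0,0]

```text
clock: 14.45
eef_pos: [0.4542, 0.009, 0.1259]
tool_rot: [[-0.981, -0.195, 0.001], [-0.195, 0.981, -0.0], [-0.0, -0.0, -1.0]]
ft_force: [0.2, -0.5, 3.4]
grip_width: 0.0243
grasp_force: 30.0
```

```bash
python3 fz.py 8; python3 - <<'E'
from h import *
s,c=load('w5.png')
for u,v in [(322,203),(198,188),(444,218)]: print(hit(c,u,v,.034,s))
E
```

```text
14.85 [0.4542 0.0091 0.126 ] F [ 0.04 -0.74  2.83] [2.62 3.33 2.62 3.4  3.54 2.4  1.95 2.76] [ 0.001 -0.    -1.   ] 0.024051388342968074
[0.45494589 0.00844499 0.034     ]
[ 0.46283937 -0.10359163  0.034     ]
[0.44720678 0.12157827 0.034     ]
```

servo_tool:
  dp:
    - [0,0,-1.5]
    - [0,0,-3]
    - [0,0,-3]
    - [0,0,-3]
    - [0,0,-3]
  angular:
    - [0,0,0]
    - [0,0,0]
    - [0,0,0]
    - [0,0,0]
    - [0,0,0]

```text
clock: 15.35
eef_pos: [0.4541, 0.0092, 0.1229]
tool_rot: [[-0.981, -0.195, 0.001], [-0.195, 0.981, -0.0], [-0.0, -0.0, -1.0]]
ft_force: [1.0, -1.3, 4.1]
grip_width: 0.0243
grasp_force: 30.0
```

```bash
python3 fz.py 20
```

```text
16.35 [0.4539 0.0092 0.1227] F [ 1.   -0.94  4.01] [3.83 4.33 3.68 4.31 5.11 4.28 3.85 2.46 4.14 4.39 3.4  3.85 4.03 4.17
 3.56 4.22 4.67 3.96 4.32 3.56] [ 0.  0. -1.] 0.023685723283730708
```

servo_tool:
  dp:
    - [0,0,-0.5]
    - [0,0,-0.9]
    - [0,0,-0.9]
  angular:
    - [0,0,0]
    - [0,0,0]
    - [0,0,0]

```text
clock: 16.65
eef_pos: [0.4539, 0.0092, 0.1218]
tool_rot: [[-0.981, -0.195, 0.0], [-0.195, 0.981, -0.0], [-0.0, -0.0, -1.0]]
ft_force: [1.2, -0.1, 4.5]
grip_width: 0.0241
grasp_force: 30.0
```

```bash
python3 fz.py 24
```

```text
17.85 [0.4539 0.0092 0.1219] F [ 0.97 -1.    4.23] [3.54 4.1  4.12 4.34 5.04 4.2  4.23 3.55 3.84 4.36 4.43 4.25 4.42 4.48
 4.69 3.72 4.68 4.16 4.24 4.59 4.49 4.74 4.11 3.29] [-0.  0. -1.] 0.02370371536561027
```

servo_tool:
  dp:
    - [0,0,10]
    - [0,0,30]
    - [0,0,45]
    - [0,0,50]
    - [0,0,50]
  angular:
    - [0,0,0]
    - [0,0,0]
    - [0,0,0]
    - [0,0,0]
    - [0,0,0]

```text
clock: 18.35
eef_pos: [0.4534, 0.0095, 0.1717]
tool_rot: [[-0.981, -0.195, -0.001], [-0.195, 0.981, 0.0], [0.001, 0.001, -1.0]]
ft_force: [0.2, -0.0, -1.4]
grip_width: 0.0239
grasp_force: 30.0
```

servo_tool:
  dp:
    - [1,-30,0]
    - [3,-65,0]
    - [4,-95,0]
    - [6,-110,0]
    - [6,-112,0]
  angular:
    - [0,0,0]
    - [0,0,0]
    - [0,0,0]
    - [0,0,0]
    - [0,0,0]

```text
clock: 18.85
eef_pos: [0.4594, -0.1035, 0.1708]
tool_rot: [[-0.981, -0.193, -0.002], [-0.193, 0.981, 0.001], [0.002, 0.002, -1.0]]
ft_force: [-0.3, 0.3, -1.6]
grip_width: 0.0235
grasp_force: 30.0
```

servo_tool:
  dp:
    - [0,0,-10]
    - [0,0,-22]
    - [0,0,-28]
    - [0,0,-31]
    - [0,0,-31]
  angular:
    - [0,0,0]
    - [0,0,0]
    - [0,0,0]
    - [0,0,0]
    - [0,0,0]

```text
clock: 19.35
eef_pos: [0.4595, -0.1021, 0.1401]
tool_rot: [[-0.981, -0.196, -0.001], [-0.196, 0.981, 0.001], [0.001, 0.001, -1.0]]
ft_force: [-0.1, -0.5, -0.6]
grip_width: 0.0239
grasp_force: 30.0
```

```bash
python3 fz.py 8
```

```text
19.75 [ 0.4601 -0.1029  0.1412] F [-0.13 -0.26 -1.71] [-0.95 -1.94 -2.23 -1.52 -1.97 -1.77 -1.63 -1.63] [ 0.001 -0.    -1.   ] 0.023766606182366628
```

servo_tool:
  dp:
    - [0,0,-4]
    - [0,0,-8]
    - [0,0,-12]
    - [0,0,-15]
    - [0,0,-15]
  angular:
    - [0,0,0]
    - [0,0,0]
    - [0,0,0]
    - [0,0,0]
    - [0,0,0]

```text
clock: 20.25
eef_pos: [0.4602, -0.103, 0.1259]
tool_rot: [[-0.981, -0.195, 0.0], [-0.195, 0.981, -0.0], [-0.0, -0.001, -1.0]]
ft_force: [0.5, -0.7, 2.1]
grip_width: 0.0236
grasp_force: 30.0
```

```bash
python3 fz.py 8
```

```text
20.65 [ 0.4601 -0.1029  0.1261] F [-0.13 -1.04  1.9 ] [1.46 2.32 2.28 2.39 1.42 2.12 2.02 1.17] [ 0. -0. -1.] 0.023667953912329762
```

servo_tool:
  dp:
    - [0,0,-2]
    - [0,0,-4]
    - [0,0,-5]
    - [0,0,-5]
    - [0,0,-5]
  angular:
    - [0,0,0]
    - [0,0,0]
    - [0,0,0]
    - [0,0,0]
    - [0,0,0]

```text
clock: 21.15
eef_pos: [0.4601, -0.1029, 0.1211]
tool_rot: [[-0.981, -0.195, 0.0], [-0.195, 0.981, -0.0], [-0.0, -0.0, -1.0]]
ft_force: [-0.1, -1.4, 4.5]
grip_width: 0.0241
grasp_force: 30.0
```

```bash
python3 fz.py 12
```

```text
21.75 [ 0.4599 -0.1028  0.1208] F [ 0.24 -1.52  4.06] [4.63 4.08 3.79 4.12 3.98 4.7  3.88 3.64 4.42 3.88 3.68 3.93] [ 0.  0. -1.] 0.023739141945303858
```

servo_tool:
  dp:
    - [0,0,-0.5]
    - [0,0,-0.8]
    - [0,0,-0.8]
  angular:
    - [0,0,0]
    - [0,0,0]
    - [0,0,0]

```text
clock: 22.05
eef_pos: [0.4599, -0.1028, 0.12]
tool_rot: [[-0.981, -0.195, 0.0], [-0.195, 0.981, -0.0], [-0.0, -0.0, -1.0]]
ft_force: [0.6, -1.2, 4.5]
grip_width: 0.0237
grasp_force: 30.0
```

```bash
python3 fz.py 24
```

```text
23.25 [ 0.4599 -0.1028  0.1201] F [ 0.16 -1.72  4.24] [3.61 4.17 4.63 4.58 4.05 4.56 4.26 4.25 4.11 3.85 4.12 3.83 4.32 4.24
 4.09 4.32 4.23 3.88 3.48 4.54 4.48 4.34 4.42 5.29] [ 0. -0. -1.] 0.02387897392167573
```

servo_tool:
  dp:
    - [0,0,10]
    - [0,0,30]
    - [0,0,50]
    - [0,0,60]
    - [0,0,60]
  angular:
    - [0,0,0]
    - [0,0,0]
    - [0,0,0]
    - [0,0,0]
    - [0,0,0]

```text
clock: 23.75
eef_pos: [0.4602, -0.1027, 0.181]
tool_rot: [[-0.981, -0.195, 0.001], [-0.195, 0.981, -0.0], [-0.001, -0.0, -1.0]]
ft_force: [-0.4, -0.0, -1.9]
grip_width: 0.0239
grasp_force: 30.0
```

servo_tool:
  dp:
    - [5,-30,0]
    - [11,-65,0]
    - [17,-100,0]
    - [23,-135,0]
    - [29,-170,0]
  angular:
    - [0,0,0]
    - [0,0,0]
    - [0,0,0]
    - [0,0,0]
    - [0,0,0]

```text
clock: 24.25
eef_pos: [0.4881, -0.2733, 0.1781]
tool_rot: [[-0.981, -0.195, -0.002], [-0.195, 0.981, 0.003], [0.002, 0.003, -1.0]]
ft_force: [0.2, 0.1, -0.9]
grip_width: 0.0238
grasp_force: 30.0
```

servo_tool:
  dp:
    - [6,-32,0]
    - [10,-55,0]
    - [12,-68,0]
    - [13,-72,0]
    - [13,-72,0]
  angular:
    - [0,0,0]
    - [0,0,0]
    - [0,0,0]
    - [0,0,0]
    - [0,0,0]

```text
clock: 24.75
eef_pos: [0.5016, -0.3441, 0.1791]
tool_rot: [[-0.981, -0.195, -0.001], [-0.195, 0.981, 0.002], [0.001, 0.002, -1.0]]
ft_force: [-0.9, -0.1, -1.1]
grip_width: 0.0237
grasp_force: 30.0
```

```bash
python3 fz.py 6; python3 - <<'E'
from h import *
print(sensors.state()['tool_rot'].round(4))
E
```

```text
25.05 [ 0.502  -0.344   0.1802] F [-0.16 -0.01 -1.46] [-1.36 -1.26 -1.71 -2.2  -0.74 -1.49] [ 0. -0. -1.] 0.02389129579140813
[[-9.806e-01 -1.958e-01  1.000e-04]
 [-1.958e-01  9.806e-01 -0.000e+00]
 [-1.000e-04 -1.000e-04 -1.000e+00]]
```

servo_tool:
  dp:
    - [0,-0.8,-15]
    - [0,-0.8,-30]
    - [0,-0.8,-45]
    - [0,-0.8,-55]
    - [0,-0.8,-60]
  angular:
    - [0,0,0]
    - [0,0,0]
    - [0,0,0]
    - [0,0,0]
    - [0,0,0]

```text
clock: 25.55
eef_pos: [0.5011, -0.3448, 0.1177]
tool_rot: [[-0.981, -0.195, -0.002], [-0.195, 0.981, 0.002], [0.002, 0.003, -1.0]]
ft_force: [0.6, 0.7, -2.1]
grip_width: 0.0239
grasp_force: 30.0
```

servo_tool:
  dp:
    - [0,0,-6]
    - [0,0,-14]
    - [0,0,-22]
    - [0,0,-29]
    - [0,0,-33]
  angular:
    - [0,0,0]
    - [0,0,0]
    - [0,0,0]
    - [0,0,0]
    - [0,0,0]

```text
clock: 26.05
eef_pos: [0.5016, -0.3453, 0.0861]
tool_rot: [[-0.981, -0.195, -0.001], [-0.195, 0.981, 0.001], [0.001, 0.001, -1.0]]
ft_force: [0.7, 0.9, -1.0]
grip_width: 0.0237
grasp_force: 30.0
```

```bash
python3 fz.py 6
```

```text
26.35 [ 0.5021 -0.3458  0.0875] F [-0.07  0.04 -1.78] [-2.22 -2.29 -1.04 -1.48 -1.55 -2.11] [ 0.001 -0.001 -1.   ] 0.023828391057969814
```

servo_tool:
  dp:
    - [0,0.8,-1]
    - [0,0.8,-2]
    - [0,0.8,-3]
    - [0,0.8,-3]
  angular:
    - [0,0,0]
    - [0,0,0]
    - [0,0,0]
    - [0,0,0]

```text
clock: 26.75
eef_pos: [0.502, -0.3448, 0.0844]
tool_rot: [[-0.981, -0.195, 0.0], [-0.195, 0.981, -0.0], [-0.0, -0.0, -1.0]]
ft_force: [-0.9, 1.6, 1.3]
grip_width: 0.0235
grasp_force: 30.0
```

```bash
python3 fz.py 6
```

```text
27.05 [ 0.502  -0.3448  0.0844] F [-1.17  1.59  2.54] [0.97 1.89 3.32 2.54 3.1  3.43] [ 0. -0. -1.] 0.023866053539733083
```

servo_tool:
  dp:
    - [0,0,0]
    - [0,0,0]
    - [0,0,0]
    - [0,0,0]
    - [0,0,0]
  angular:
    - [0,0,0]
    - [0,0,0]
    - [0,0,0]
    - [0,0,0]
    - [0,0,0]
  gripper: 0

```text
clock: 27.55
eef_pos: [0.5019, -0.3448, 0.0839]
tool_rot: [[-0.981, -0.195, -0.0], [-0.195, 0.981, 0.0], [0.0, 0.0, -1.0]]
ft_force: [-0.3, 0.3, -0.4]
grip_width: 0.0604
grasp_force: 0.0
```

servo_tool:
  dp:
    - [0,0,0]
    - [0,0,0]
    - [0,0,10]
    - [0,0,40]
    - [0,0,80]
  angular:
    - [0,0,0]
    - [0,0,0]
    - [0,0,0]
    - [0,0,0]
    - [0,0,0]

```text
clock: 28.05
eef_pos: [0.5008, -0.3437, 0.1635]
tool_rot: [[-0.981, -0.195, -0.003], [-0.195, 0.981, 0.003], [0.002, 0.004, -1.0]]
ft_force: [0.1, 0.3, 0.4]
grip_width: 0.0939
grasp_force: 0.0
```

servo_tool:
  dp:
    - [0,0,40]
    - [0,0,80]
    - [0,0,110]
    - [0,0,120]
    - [0,0,120]
  angular:
    - [0,0,0]
    - [0,0,0]
    - [0,0,0]
    - [0,0,0]
    - [0,0,0]

```text
clock: 28.55
eef_pos: [0.5024, -0.3453, 0.286]
tool_rot: [[-0.981, -0.195, 0.002], [-0.195, 0.981, -0.002], [-0.002, -0.003, -1.0]]
ft_force: [-0.1, 0.9, -1.1]
grip_width: 0.094
grasp_force: 0.0
```

```bash
python3 fz.py 2; python3 - <<'E'
from h import *
np.set_printoptions(precision=4,suppress=True)
s,c=snap('wrist','w6.png'); f=c['frame'][100:260,230:410]
cv2.imwrite('pics/w6c.png',cv2.convertScaleAbs(cv2.resize(f,None,fx=3,fy=3)[:,:,::-1],alpha=1.6,beta=20))
print(proj(c,[.502,-.3446,.13],s),proj(c,[.501,-.3435,.005],s))
s,c=load('w5.png'); f=c['frame']; hsv=cv2.cvtColor(f,cv2.COLOR_RGB2HSV)
m=((hsv[...,2]<80)&(hsv[...,1]>50)).astype(np.uint8); m[:150]=0; m[:,:400]=0;m[:,485:]=0;m[282:]=0
k=max(cv2.findContours(m,0,cv2.CHAIN_APPROX_NONE)[0],key=cv2.contourArea); print(cv2.boundingRect(k))
g=np.zeros_like(m); cv2.drawContours(g,[k],-1,1,-1); d=cv2.distanceTransform(g,cv2.DIST_L2,5); r=d.max()
ys,xs=np.where(d>r-.5); b=hit(c,xs.mean(),ys.mean(),.034,s)
P=k[:,0,:].astype(float); e=P[np.argmax(np.hypot(P[:,0]-xs.mean(),P[:,1]-ys.mean()))]; t=hit(c,*e,.024,s)
print(b,t,np.degrees(np.arctan2(t[1]-b[1],t[0]-b[0])),e,xs.mean(),ys.mean(),r)
E
```

```text
28.65 [ 0.5013 -0.3442  0.2822] F [-0.28  0.43 -0.95] [-0.77 -1.14] [-0.002  0.002 -1.   ] 0.09407943508984755
(np.float64(322.20101866438927), np.float64(191.59380546633378)) (np.float64(323.2132466704616), np.float64(170.61841966871071))
(411, 188, 66, 84)
[0.4498 0.1221 0.034 ] [0.5025 0.1461 0.024 ] 24.512212997900374 [448. 271.] 443.75 220.75 31.756594
```

View pics/w6c.png

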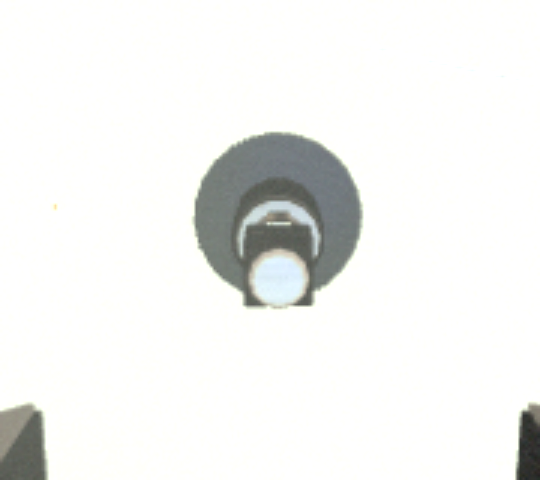

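The tester stands upright in the stand: the top cap is centred where it was before, and the grip is square over the tube. The first (left) fruit is the softest, sinking about 10 mm against about 3 and 4. I now fetch it.

servo_tool:
  dp:
    - [-3,30,0]
    - [-8,70,0]
    - [-13,113,0]
    - [-18,157,0]
    - [-22,200,0]
  angular:
    - [0,0,0.02]
    - [0,0,0.05]
    - [0,0,0.07]
    - [0,0,0.09]
    - [0,0,0.11]
  gripper: 0.2

```text
clock: 29.2
eef_pos: [0.4785, -0.1427, 0.2816]
tool_rot: [[-0.953, -0.302, -0.003], [-0.302, 0.953, 0.002], [0.003, 0.003, -1.0]]
ft_force: [0.8, 0.9, 0.1]
grip_width: 0.0752
grasp_force: 0.0
```

servo_tool:
  dp:
    - [-5,43,-10]
    - [-10,86,-20]
    - [-14,129,-30]
    - [-18,170,-40]
    - [-22,205,-50]
  angular:
    - [0,0,0.02]
    - [0,0,0.05]
    - [0,0,0.07]
    - [0,0,0.09]
    - [0,0,0.11]

```text
clock: 29.7
eef_pos: [0.4562, 0.0623, 0.2316]
tool_rot: [[-0.914, -0.406, -0.003], [-0.406, 0.914, 0.001], [0.003, 0.002, -1.0]]
ft_force: [-0.3, 0.3, -0.1]
grip_width: 0.0753
grasp_force: 0.0
```

servo_tool:
  dp:
    - [-3,25,-30]
    - [-6,45,-60]
    - [-8,57,-85]
    - [-8,61,-100]
    - [-8,61,-102]
  angular:
    - [0,0,0]
    - [0,0,0]
    - [0,0,0]
    - [0,0,0]
    - [0,0,0]

```text
clock: 30.2
eef_pos: [0.4466, 0.1217, 0.1279]
tool_rot: [[-0.914, -0.405, -0.008], [-0.405, 0.914, -0.0], [0.008, 0.003, -1.0]]
ft_force: [0.4, 0.2, 0.0]
grip_width: 0.0752
grasp_force: 0.0
```

```bash
python3 fz.py 4; python3 - <<'E'
from h import *
np.set_printoptions(precision=4,suppress=True)
s,c=snap('wrist','w7.png'); f=c['frame']
print(s['eef_pos'],s['tool_rot'][:,1],s['qpos'],proj(c,[.449,.1215,.034],s))
hsv=cv2.cvtColor(f,cv2.COLOR_RGB2HSV); m=((hsv[...,2]<80)&(hsv[...,1]>50)).astype(np.uint8)
u,v=proj(c,[.449,.1215,.034],s); l=cv2.connectedComponents(m)[1]; 
g=(l==l[int(v),int(u)]).astype(np.uint8); k=cv2.findContours(g,0,1)[0]; k=max(k,key=cv2.contourArea); g[:]=0; cv2.drawContours(g,[k],-1,1,-1)
d=cv2.distanceTransform(g,cv2.DIST_L2,5); r=d.max(); ys,xs=np.where(d>r-.5)
print(cv2.boundingRect(k),xs.mean(),ys.mean(),r,hit(c,xs.mean(),ys.mean(),.034,s))
E
```

```text
30.4 [0.4503 0.1209 0.1325] F [-0.25 -0.14  0.14] [-0.09  0.43 -0.55  0.78] [ 0.001 -0.    -1.   ] 0.07505223933789457
[0.4503 0.1209 0.1325] [-0.4038  0.9149 -0.0003] [   1.0566   -6.6207  119.0184   -0.0024   67.5647 -112.7561] (np.float64(324.1555121072834), np.float64(203.60158577771492))
(291, 170, 66, 90) 323.6 202.8 31.756594 [0.4485 0.1208 0.034 ]
```

servo_tool:
  dp:
    - [-1,0,-25]
    - [-1,0,-55]
    - [-1,0,-82]
    - [-1,0,-100]
    - [-1,0,-110]
  angular:
    - [0,0,0]
    - [0,0,0]
    - [0,0,0]
    - [0,0,0]
    - [0,0,0]

```text
clock: 30.95
eef_pos: [0.4487, 0.1209, 0.0213]
tool_rot: [[-0.915, -0.404, -0.001], [-0.404, 0.915, -0.0], [0.001, 0.0, -1.0]]
ft_force: [0.4, -0.9, -0.0]
grip_width: 0.0751
grasp_force: 0.0
```

servo_tool:
  dp:
    - [0,0,-3]
    - [0,0,-5]
    - [0,0,-6]
    - [0,0,-6]
  angular:
    - [0,0,0]
    - [0,0,0]
    - [0,0,0]
    - [0,0,0]

```text
clock: 31.35
eef_pos: [0.4496, 0.1212, 0.0168]
tool_rot: [[-0.915, -0.404, 0.002], [-0.404, 0.915, 0.0], [-0.001, -0.001, -1.0]]
ft_force: [-0.9, -0.1, 0.2]
grip_width: 0.0753
grasp_force: 0.0
```

servo_tool:
  dp:
    - [0,0,0]
    - [0,0,0]
    - [0,0,0]
    - [0,0,0]
    - [0,0,0]
  angular:
    - [0,0,0]
    - [0,0,0]
    - [0,0,0]
    - [0,0,0]
    - [0,0,0]
  gripper: 1

```text
clock: 31.85
eef_pos: [0.4491, 0.1212, 0.0164]
tool_rot: [[-0.915, -0.404, 0.0], [-0.404, 0.915, -0.0], [-0.0, -0.0, -1.0]]
ft_force: [-1.6, -0.5, 3.4]
grip_width: 0.0569
grasp_force: 29.7
```

servo_tool:
  dp:
    - [0,0,0]
    - [0,0,0]
    - [0,0,0]
  angular:
    - [0,0,0]
    - [0,0,0]
    - [0,0,0]

```text
clock: 32.15
eef_pos: [0.4492, 0.1212, 0.0163]
tool_rot: [[-0.915, -0.404, 0.0], [-0.404, 0.915, -0.0], [-0.0, -0.0, -1.0]]
ft_force: [-0.4, -1.3, 5.2]
grip_width: 0.0573
grasp_force: 29.7
```

servo_tool:
  dp:
    - [0,0,5]
    - [0,0,20]
    - [0,0,45]
    - [0,0,75]
    - [0,0,100]
  angular:
    - [0,0,0]
    - [0,0,0]
    - [0,0,0]
    - [0,0,0]
    - [0,0,0]

```text
clock: 32.65
eef_pos: [0.4482, 0.1214, 0.1167]
tool_rot: [[-0.915, -0.404, -0.001], [-0.404, 0.915, 0.0], [0.001, 0.001, -1.0]]
ft_force: [0.5, -0.6, -2.3]
grip_width: 0.0571
grasp_force: 29.7
```

servo_tool:
  dp:
    - [-2,20,25]
    - [-4,50,45]
    - [-5,85,65]
    - [-6,120,80]
    - [-7,150,84]
  angular:
    - [0,0,0]
    - [0,0,0]
    - [0,0,0]
    - [0,0,0]
    - [0,0,0]

```text
clock: 33.15
eef_pos: [0.442, 0.2732, 0.2016]
tool_rot: [[-0.914, -0.405, 0.002], [-0.405, 0.914, 0.001], [-0.002, 0.0, -1.0]]
ft_force: [0.1, -0.8, -1.6]
grip_width: 0.057
grasp_force: 29.7
```

servo_tool:
  dp:
    - [-1,25,0]
    - [-1,45,0]
    - [-1,58,0]
    - [-1,62,0]
    - [-1,62,0]
  angular:
    - [0,0,0]
    - [0,0,0]
    - [0,0,0]
    - [0,0,0]
    - [0,0,0]

```text
clock: 33.65
eef_pos: [0.4406, 0.3331, 0.1995]
tool_rot: [[-0.914, -0.405, -0.001], [-0.405, 0.914, -0.001], [0.001, -0.0, -1.0]]
ft_force: [-0.3, -0.4, -2.8]
grip_width: 0.0571
grasp_force: 29.7
```

```bash
python3 fz.py 4; python3 - <<'E'
from h import *
s,c=snap('wrist','w8.png'); f=c['frame']; print(proj(c,[.4405,.339,.007],s))
g=cv2.createCLAHE(3,(4,4)).apply(cv2.cvtColor(f,cv2.COLOR_RGB2GRAY)); cv2.imwrite('pics/w8c.png',cv2.resize(g,(800,500)))
E
```

```text
33.85 [0.441  0.3325 0.2   ] F [ 0.22 -0.31 -1.99] [-1.42 -2.08 -1.67 -2.81] [-0. -0. -1.] 0.05686876547918027
(np.float64(328.3522495207453), np.float64(184.49801510867658))
```

View pics/w8c.png

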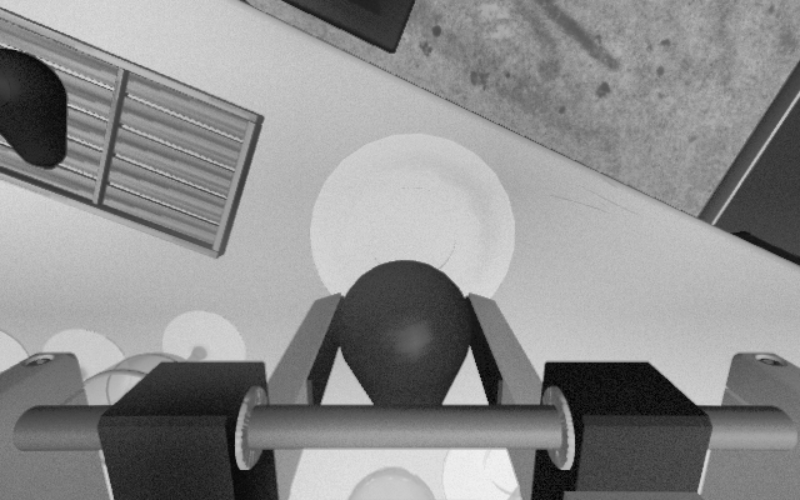

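The plate's rim outline is centred near (413,233) in the enlarged view, giving a centre of about (0.441, 0.340). The fruit hangs level in the fingers.

servo_tool:
  dp:
    - [-3,2,-25]
    - [-6,3,-60]
    - [-9,4,-95]
    - [-9,4,-125]
    - [-9,4,-145]
  angular:
    - [0,0,0]
    - [0,0,0]
    - [0,0,0]
    - [0,0,0]
    - [0,0,0]

```text
clock: 34.4
eef_pos: [0.4307, 0.3362, 0.0527]
tool_rot: [[-0.915, -0.404, -0.003], [-0.404, 0.915, -0.001], [0.003, -0.0, -1.0]]
ft_force: [-0.1, 0.1, -2.1]
grip_width: 0.057
grasp_force: 29.7
```

servo_tool:
  dp:
    - [0,0,-10]
    - [0,0,-18]
    - [0,0,-24]
    - [0,0,-28]
    - [0,0,-30]
  angular:
    - [0,0,0]
    - [0,0,0]
    - [0,0,0]
    - [0,0,0]
    - [0,0,0]

```text
clock: 34.9
eef_pos: [0.4323, 0.3374, 0.0254]
tool_rot: [[-0.915, -0.404, 0.001], [-0.404, 0.915, 0.0], [-0.001, 0.0, -1.0]]
ft_force: [-0.5, -0.1, -2.7]
grip_width: 0.0571
grasp_force: 29.7
```

```bash
python3 fz.py 6
```

```text
35.2 [0.4322 0.3374 0.0255] F [ 0.2   0.01 -2.13] [-2.63 -2.21 -2.28 -1.72 -2.26 -1.69] [ 0.001  0.    -1.   ] 0.05696528382450168
```

Lower slowly until contact.

servo_tool:
  dp:
    - [0,0,-2]
    - [0,0,-4]
    - [0,0,-5.5]
    - [0,0,-6.5]
    - [0,0,-6.5]
  angular:
    - [0,0,0]
    - [0,0,0]
    - [0,0,0]
    - [0,0,0]
    - [0,0,0]

```text
clock: 35.7
eef_pos: [0.4319, 0.3372, 0.0186]
tool_rot: [[-0.915, -0.404, -0.0], [-0.404, 0.915, -0.0], [0.0, -0.0, -1.0]]
ft_force: [-1.5, -0.2, -0.7]
grip_width: 0.0569
grasp_force: 29.7
```

```bash
python3 fz.py 6
```

```text
Traceback (most recent call last):
  File "fz.py", line 5, in <module>
    read_camera('wrist'); s=sensors.state(); F.append(s['ft_force'])
    ~~~~~~~~~~~^^^^^^^^^
ValueError: 200 camera calls are used up
```

servo_tool:
  dp:
    - [0,0,-0.4]
    - [0,0,-0.4]
  angular:
    - [0,0,0]
    - [0,0,0]

```text
clock: 35.9
eef_pos: [0.4319, 0.3373, 0.0186]
tool_rot: [[-0.915, -0.404, -0.0], [-0.404, 0.915, -0.0], [0.0, -0.0, -1.0]]
ft_force: [-3.0, -1.8, 4.6]
grip_width: 0.0568
grasp_force: 29.7
```

servo_tool:
  dp:
    - [0,0,0]
    - [0,0,0]
  angular:
    - [0,0,0]
    - [0,0,0]

```text
clock: 36.1
eef_pos: [0.4319, 0.3373, 0.0186]
tool_rot: [[-0.915, -0.404, -0.0], [-0.404, 0.915, -0.0], [0.0, -0.0, -1.0]]
ft_force: [-4.2, -2.2, 4.7]
grip_width: 0.0572
grasp_force: 29.7
```

servo_tool:
  dp:
    - [0,0,0]
    - [0,0,0]
    - [0,0,0]
    - [0,0,0]
    - [0,0,0]
  angular:
    - [0,0,0]
    - [0,0,0]
    - [0,0,0]
    - [0,0,0]
    - [0,0,0]
  gripper: 0.15

```text
clock: 36.6
eef_pos: [0.432, 0.3373, 0.0181]
tool_rot: [[-0.915, -0.404, 0.0], [-0.404, 0.915, 0.0], [-0.0, 0.0, -1.0]]
ft_force: [-0.6, 0.4, 0.4]
grip_width: 0.08
grasp_force: 0.0
```

servo_tool:
  dp:
    - [0,0,5]
    - [0,0,20]
    - [0,0,45]
    - [0,0,75]
    - [0,0,110]
  angular:
    - [0,0,0]
    - [0,0,0]
    - [0,0,0]
    - [0,0,0]
    - [0,0,0]

```text
clock: 37.1
eef_pos: [0.4315, 0.337, 0.1298]
tool_rot: [[-0.915, -0.404, -0.0], [-0.404, 0.915, -0.0], [0.001, -0.0, -1.0]]
ft_force: [1.1, -0.5, -0.5]
grip_width: 0.08
grasp_force: 0.0
```

servo_tool:
  dp:
    - [0,0,30]
    - [0,0,60]
    - [0,0,80]
    - [0,0,85]
    - [0,0,85]
  angular:
    - [0,0,0]
    - [0,0,0]
    - [0,0,0]
    - [0,0,0]
    - [0,0,0]

```text
clock: 37.6
eef_pos: [0.4323, 0.3375, 0.2145]
tool_rot: [[-0.915, -0.404, 0.002], [-0.404, 0.915, 0.001], [-0.002, 0.0, -1.0]]
ft_force: [0.1, -0.0, -0.8]
grip_width: 0.08
grasp_force: 0.0
```

servo_tool:
  dp:
    - [0,0,0]
    - [0,0,0]
    - [0,0,0]
    - [0,0,0]
    - [0,0,0]
  angular:
    - [0,0,0]
    - [0,0,0]
    - [0,0,0]
    - [0,0,0]
    - [0,0,0]

```text
clock: 38.1
eef_pos: [0.4317, 0.3372, 0.2127]
tool_rot: [[-0.915, -0.404, -0.001], [-0.404, 0.915, -0.0], [0.001, -0.0, -1.0]]
ft_force: [-0.3, -0.1, 0.8]
grip_width: 0.0803
grasp_force: 0.0
```

```bash
python3 -c "
from station import order
print(order.finish_job())"
```

```text
the job is handed in; nothing more can be done
None
```

The job is handed in: the left avocado was the softest (sank about 10 mm, against about 3 and 4 mm) and was released on the middle of the glass plate, and the tester is back upright in its stand; the final fruit position was not checked by picture, as the camera calls had run out.

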